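# Third hand for screwing down a roll-holder end block

### The arm

A 7-joint arm with a two-finger parallel gripper is mounted at the origin on the work surface. World frame = base frame: x ahead of the robot, y to its left, z up, the work surface at z = 0. Lengths are in m, angles in rad, forces in N, time in s.
With the tool pointing down it reaches from about 0.4 to 0.925 m from the base axis. Payload 5.6 kg.
Tool frame: the origin (TCP) lies on the centre line of the jaws, within the pads' length; the fingertips stand 14 mm ahead of it and the grasp point (between the pads) lies 5 mm behind it (robot.tip_extent is the z of the fingertips in the tool frame, in m); z points along the fingers, x is the direction in which the jaws open and shut, and the axes are right-handed (so a half turn about z gives the same grasp; the last joint's range is limited). The gripper opens to 85 mm and grips with 20 to 120 N. Pads are 22 mm wide; open, the fingers measure 114 mm over their backs; the gripper's body (76 mm by 85 mm) begins 54 mm behind the grasp point. The pads swing forward as they close: fully open they stand 13 mm farther back than shut.
Start: joints at [-1.375, 0.468, -0.012, 1.603, 0.006, 1.071, -0.056], TCP at [0.154, 0.632, 0.245] pointing down, gripper open.
Joint ranges: [-2.53, 2.53], [-0.31, 2.02], [-1.57, 1.55], [0.28, 2.44], [-1.29, 4.43], [0.15, 1.84], [-2.92, 2.92]. Speed limits (rad/s): [2.57, 2.57, 3.14, 3.14, 3.14, 3.14, 3.14].

### API

Orientations are given as a rotation vector (axis times angle).
In Python, from plant import sensors, imaging, sign_off, robot gives the robot as it stands.
- The arm moves only by the shell command python3 -m pendant 'ROWS' [OPENING] [FORCE]. ROWS is JSON, a list of rows, each a list of 2 entries, a list of its own where there are three numbers: the shift along the world's x, y, z in cm, then the turn about the world's z in rad. A call has 1 to 20 rows; each row shifts and turns the commanded pose from where the row before left it; what a row does not reach is not made up. A row lasts 1/10 s, in which the tool goes at most 50 mm and 8.59 degrees, less where a joint would pass 70% of its speed; a pose out of reach is approached as far as the arm can. A call with a gripper value outside its range is refused whole. OPENING is the opening, from 0 (shut) to 1 (fully open), set as the call begins (- or left out, the last holds). The fingers move at their own pace and stop on an object; FORCE is the grip in N (left out, the last holds). Time passes only in rows, so rows that do not move let the fingers close. It gives the time, the measured TCP pose, the force and the opening at its end, in the units of the state.
- sensors.get_obs(): the state, without advancing time (a new reading comes with each control period).
- imaging.camera(name): name is "scene" or "top"; returns the picture (420x560x3 uint8, red, green, blue); there is no depth.
- imaging.camera_model(name): a dict with "fx", "fy", "cx", "cy" (pixels), "cam_to_world" (4x4, takes a point from camera to world coordinates). Camera axes: x right, y up, looking along -z (the intrinsics and any distortion apply to the point x, -y, -z); pixel columns grow to the right and rows downward; lengths in m; the calibration is good to about 2 mm. A picture is of the moment at which its call begins. camera_model takes no time and is no camera call.
- sign_off(): hands the job in, once; it reports no verdict.
The state is a dict: "time_s": time; "joint_positions": joint angles; "joint_velocities": joint speeds; "effort": joint torques, N m; "tool_pos": TCP position; "tool_rot": TCP orientation; "contact_force": force on the tool from outside, world axes, zero at the start; "moment": the same for the moment, N m; "width": finger opening in m.
Only numpy, scipy, OpenCV 4.12 (cv2) and the standard library are available. Lean on these libraries where they do the work, as an engineer would, in place of code of your own. Each camera call takes 0.05 s, during which the arm holds its last target.

### The job

A colleague across the counter wants to screw the white end block of the pouch-roll holder, so be their third hand: set the block upright on the jig's base plate, just clear of the sprung rubber pad and with its brass-insert face towards the pad, then slide it along the plate until it lies flat on the pad with their sides flush and the pad is pressed back so that its orange pointer stands in the green field of the scale (a push of about 10 N). Keep hold of the block and keep that push steady: the program finishes while still holding, and nothing is let go. Never ram the pad to the end of its travel, and leave the jar, the blue roll and the screwdriver where they are.

Things in the scene. Friction and masses are not known exactly. Their poses are not given: they have to be found in the camera images.
- jig: assembly jig fixed to the counter: aluminium plate 200 (x) x 130 (y) x 8 mm thick, origin at the centre of its underside. Its x axis is the pressing direction, from the open edge near the robot to the pad and, at x = +91 mm, an open grey fence (two posts and a bar, up to 56 mm above the counter). Its position and yaw (up to 0.35 rad) vary
- pad (a joint): travel of the black rubber-faced pad (44 mm wide, 48 mm high, 10 mm thick, its underside 8 mm above the plate) along the jig's +x, in m: 0 untouched, 0.040 at its end stop. A spring of 500 N/m returns it, so 0.020 takes 10 N. The orange pointer on its top moves with it along the scale
- pad_face (a point): centre of the pad's face that looks towards the robot, 40 mm above the counter, at x = +30 mm, y = 0 of the jig while the pad is untouched; it moves with the pad. Axes parallel to the jig's
- scale (a point): middle of the scale's green field, on top of a grey bar at the jig's +y side (jig x 35 to 97 mm, y 51 to 75 mm, top 59 mm above the counter). Fields along x: white 0 to 15, green 15 to 25, red 25 to 40 mm of pad travel
- block_center (a point): centre of the loose white plastic end block: 56 long (x), 44 wide (y), 64 mm high (z), 0.14 to 0.28 kg, upright on the counter. An axle groove 16 mm wide, 14 mm deep crosses its top along y. Its +x end is the front: two brass inserts, blue patch on top. Its side faces (44 mm apart) can be gripped from above. At the start the front points within 0.8 rad of world +x
- block_front (a point): centre of the block's front face (the one with the brass inserts), 28 mm ahead of the block's centre along its x, 32 mm above its underside
- jar: bystander: yellow jar with a red lid, 68 mm across, 85 mm high, origin at the centre of its underside; it stands on the other side of the jig from the block (they swap sides)
- roll: bystander: pale blue pouch roll standing on end, 100 mm across, 75 mm high, origin at the centre of its underside; beyond the jig
- driver: bystander: the colleague's screwdriver lying beyond the jig, origin on its underside near its middle
Not all that is in view belongs to the job. Leave any pink, purple or turquoise look-alike of the part that bears block_center alone.

How it is judged:
On the way, in this order (a step that is already met when the one before it is completed fails the run):
1. the block stands upright on the base plate in front of the pad, front towards it, the pad not pressed (z of block_center in the frame of jig between 0.037 and 0.0435 m and angle between block_center's own z axis and vertical below 0.09 rad and x of block_front in the frame of pad_face between -0.05 and 0.001 m and y of block_front in the frame of pad_face between -0.03 and 0.03 m and value of joint pad below 0.003 m and angle between the x axis of block_center and the x axis of jig, either way round below 0.3 rad), for 0.1 s.
2. the block presses the pad back with about 10 N, steadily (value of joint pad between 0.013 and 0.027 m and contact force between block and pad between 5 and 16 N), for 0.5 s.
At the end, for the whole second after the job is handed in: Fingers still hold the block: on the plate (3.5 mm), upright and in line (5 deg), brass-insert face on the pad (4 mm), sides flush (6 mm), pad pressed back 13 to 27 mm (5 to 16 N), at rest; jar, roll and screwdriver within 20 mm of their starts (all of step 2 and contact force between the fingers and block above 2 N and contact force between the arm and pad below 0.5 N and x of block_front in the frame of pad_face between -0.004 and 0.004 m and y of block_front in the frame of pad_face between -0.006 and 0.006 m and x of block_center in the frame of pad_face below -0.02 m and z of block_center in the frame of jig between 0.037 and 0.0435 m and angle between the x axis of block_center and the x axis of jig, either way round below 0.09 rad and angle between block_center's own z axis and vertical below 0.09 rad and linear speed of block below 0.01 m/s and distance of each of jar, roll, driver from where it was at the start of the episode below 0.02 m); the arm keeps its last pose, push and grip.
It fails at once if the pad is rammed to the end of its travel (over 37 mm) (value of joint pad above 0.037 m).
It fails at once if the jar, the roll or the screwdriver is moved by more than 30 mm (distance of any of jar, roll, driver from where it was at the start of the episode above 0.03 m).
It also fails if it takes over 42 s, if anything falls off the work surface, if the arm or the gripper's body presses on something with over 40 N, if the wrist force passes 120 N, or if a joint passes its speed limit or range.

## Working session

There is one attempt and no reset: what is moved stays moved. The work goes in short steps, Python scripts to look and compute and a shell command to move; the robot and the scene stay as the last step left them, time stands still between calls to the robot, and variables do not carry over. Pictures are saved under pics/ and viewed, and the job is handed in when it is done.

```bash
mkdir -p pics; ls
python3 - <<'E'
from plant import sensors, imaging, robot
import cv2,json
for n in("scene","top"):
    im=imaging.camera(n); cv2.imwrite(f"pics/{n}0.png",im[:,:,::-1]); m=imaging.camera_model(n); print(n,m)
print(sensors.get_obs()); print(robot.tip_extent)
E
```

```text
pics
scene {'fx': 491.51820872957666, 'fy': 491.51820872957666, 'cx': 285.3394002086485, 'cy': 213.62957656353709, 'cam_to_world': array([[ 0.79190936, -0.45842403,  0.40339431,  1.11027836],
       [ 0.61050469,  0.60821525, -0.50730487, -0.68875926],
       [-0.01278983,  0.64801359,  0.76152137,  1.09253969],
       [ 0.        ,  0.        ,  0.        ,  1.        ]])}
top {'fx': 485.4799856218263, 'fy': 485.4799856218263, 'cx': 275.7257512770816, 'cy': 212.88350722821087, 'cam_to_world': array([[-0.04807475,  0.97815852, -0.20222443,  0.3687803 ],
       [-0.99883015, -0.04813472,  0.00462419, -0.01995251],
       [-0.00521083,  0.20221016,  0.97932829,  1.07587153],
       [ 0.        ,  0.        ,  0.        ,  1.        ]])}
{'time_s': 0.1, 'joint_positions': array([-1.37501307,  0.46832274, -0.0115759 ,  1.60351668,  0.00599332,
        1.07139153, -0.05629552]), 'joint_velocities': array([ 8.78941851e-05, -1.53928926e-03, -6.74313126e-06, -3.25416166e-03,
       -4.01327534e-04,  8.13596810e-05, -4.24213449e-04]), 'effort': array([ 4.55554145e-04, -5.33520412e+01,  2.14966689e-02, -2.51971114e+01,
        1.14188780e-02,  4.23581965e-03, -2.22479298e-05]), 'tool_pos': array([0.15370334, 0.63108198, 0.24441787]), 'tool_rot': array([ 2.46945146e+00,  1.94025795e+00, -1.85684057e-03]), 'contact_force': array([-0.99740405,  0.3020414 ,  0.09674491]), 'moment': array([-0.00820572,  0.03377972, -0.00294022]), 'width': 0.08557601400774598}
0.014
```

View pics/scene0.png

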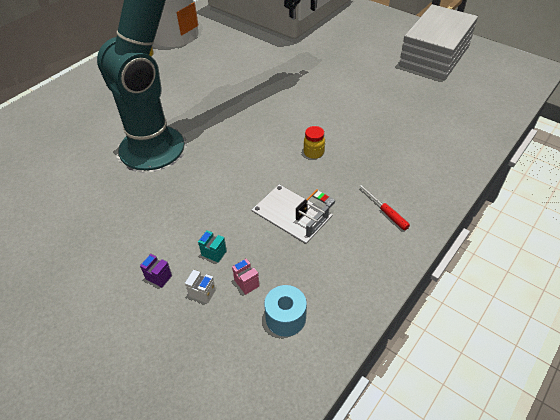

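View pics/top0.png

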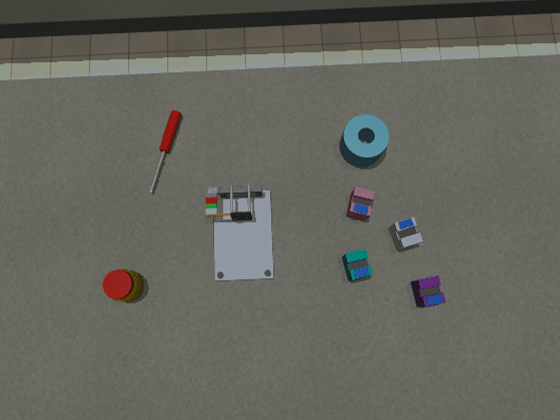

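Four block-like objects in the top view: white (407,233), pink (361,204), turquoise (357,265) and purple (428,291). Only the white one fits the description, so I'll enlarge it along with the jig.

Run:
```python
import cv2,numpy as np
t=cv2.imread("pics/top0.png"); s=cv2.imread("pics/scene0.png")
def up(a,x,y,w,h,k): return cv2.resize(a[y:y+h,x:x+w],None,fx=k,fy=k,interpolation=cv2.INTER_CUBIC)
c=np.zeros((600,800,3),np.uint8)
c[:300,:400]=up(t,383,215,50,37.5.__int__(),8)[:300,:400] if 0 else cv2.resize(t[212:257,380:440],(400,300),interpolation=cv2.INTER_CUBIC)
c[:300,400:]=cv2.resize(s[263:308,170:230],(400,300),interpolation=cv2.INTER_CUBIC)
c[300:,:400]=cv2.resize(t[180:285,180:320],(400,300),interpolation=cv2.INTER_CUBIC)
c[300:,400:]=cv2.resize(s[175:250,245:345],(400,300),interpolation=cv2.INTER_CUBIC)
cv2.imwrite("pics/crop0.png",c)
```

```text
(no output)
```

View pics/crop0.png

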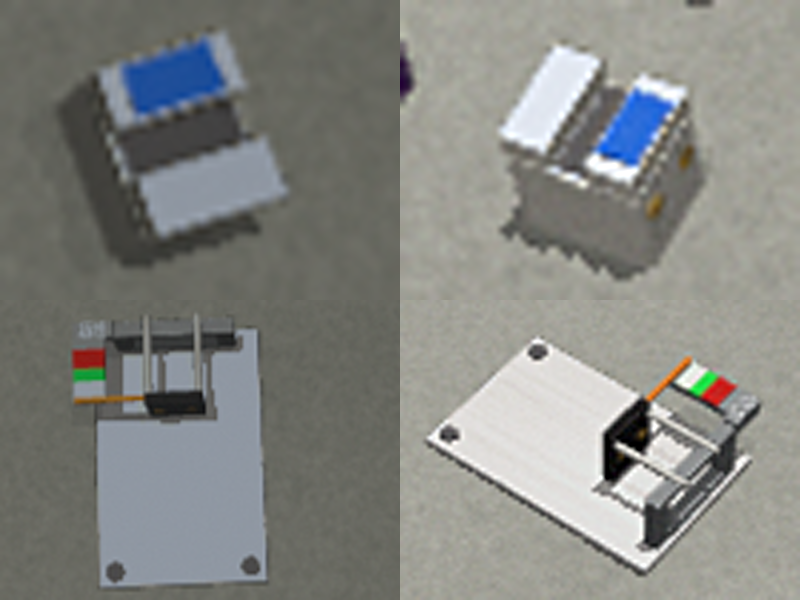

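The white block shows the blue patch at its front and the brass inserts on that face, so it is the part. Next I'll fit both poses from corners in both views.

```bash
cat > h.py <<'E'
import numpy as np, cv2
from scipy.optimize import least_squares
from plant import imaging
def proj(n,P):
    m=imaging.camera_model(n); T=np.linalg.inv(m["cam_to_world"]); p=np.atleast_2d(P)@T[:3,:3].T+T[:3,3]
    x,y,z=p[:,0],-p[:,1],-p[:,2]
    return np.c_[m["fx"]*x/z+m["cx"],m["fy"]*y/z+m["cy"]]
def place(q,L):
    c,s=np.cos(q[2]),np.sin(q[2]); L=np.atleast_2d(L).astype(float)
    return np.c_[q[0]+c*L[:,0]-s*L[:,1],q[1]+s*L[:,0]+c*L[:,1],L[:,2]]
def fit(q0,obs):  # obs: (cam,[x,y,z] local,[u,v])
    f=lambda q:np.concatenate([proj(n,place(q,l))[0]-uv for n,l,uv in obs])
    r=least_squares(f,q0); return r.x,f(r.x).reshape(-1,2)
def uv(ox,oy,k,x,y): return np.array([ox+(x+.5)/k-.5,oy+(y+.5)/k-.5])
E
python3 - <<'E'
from h import *
k=400/60
B=lambda x,y:[x,y,.064]
top=[(B(.028,.022),(100,72)),(B(.028,-.022),(222,30)),(B(-.028,-.022),(288,190)),(B(-.028,.022),(155,237))]
sc=[(B(-.028,.022),(157,45)),(B(.028,.022),(288,85)),(B(.028,-.022),(228,180)),(B(-.028,-.022),(100,140))]
ot=[("top",l,uv(380,212,k,*p)) for l,p in top]; os=[("scene",l,uv(170,263,k,*p)) for l,p in sc]
for o in(ot,os,ot+os):
    q,r=fit([.5,-.3,.3],o);print("block",q.round(4),np.abs(r).max().round(2))
J=lambda x,y:[x,y,.008]
top=[(J(-.1,.065),(101,285)),(J(-.1,-.065),(266,280)),(J(.1,-.065),(257,28))]
sc=[(J(-.1,.065),(135,38)),(J(-.1,-.065),(27,140)),(J(.1,-.065),(243,272)),(J(.1,.065),(350,162))]
ot=[("top",l,uv(180,180,400/140,*p)) for l,p in top]; os=[("scene",l,uv(245,175,4,*p)) for l,p in sc]
for o in(ot,os,ot+os):
    q,r=fit([.6,.0,0],o);print("jig",q.round(4),np.abs(r).max().round(2))
jq=q
# pad top front edge check
c=np.array([[.03,.022,.064],[.03,-.022,.064],[.053,.063,.059]])
print(proj("top",place(q,c)).round(1),proj("scene",place(q,c)).round(1))
E
```

```text
block [ 0.5243 -0.3019  0.2659] 0.83
block [ 0.5243 -0.3019  0.2871] 0.78
block [ 0.5243 -0.3019  0.2741] 0.91
jig [ 0.5458  0.0511 -0.0078] 1.02
jig [ 0.5461  0.0489 -0.0141] 0.7
jig [ 0.5458  0.0503 -0.0117] 0.92
[[230.4 215.8]
 [251.1 215.1]
 [211.3 206.5]] [[304.7 199.1]
 [295.2 208.4]
 [319.8 195.4]]
```

Both cameras agree to within about 2 mm: block at (0.524, -0.302) with yaw 0.274, jig at (0.546, 0.050) with yaw about -0.012. The tool's x axis is at 1.332 rad and needs 1.845, so I turn it +0.513.

```bash
python3 -m pendant '[[[2.5,-3.3,0],0.05],[[2.5,-3.3,0],0.05],[[2.5,-3.3,0],0.05],[[2.5,-3.3,0],0.05],[[2.5,-3.3,0],0.05],[[2.5,-3.3,0],0.05],[[2.5,-3.3,0],0.05],[[2.5,-3.3,0],0.05],[[2.5,-3.3,0],0.05],[[2.5,-3.3,0],0.05],[[0.8,-4,0],0],[[0.8,-4,0],0],[[0.8,-4,0],0],[[0.8,-4,0],0],[[0.8,-4,0],0],[[0.8,-4,0],0],[[0.8,-4,0],0],[[0.8,-4,0],0],[[0.8,-4,0],0],[[0.8,-4,0],0]]' 1
```

```text
time_s: 2.1
tool_pos: [0.4837, -0.1, 0.2452]
tool_rot: [-1.913, -2.492, -0.0]
contact_force: [-0.0, -0.2, -0.0]
width: 0.0855
```

```bash
python3 -m pendant '[[[0.8,-4,0],0],[[0.8,-4,0],0],[[0.8,-4,0],0],[[0.8,-4,0],0],[[0.8,-4,0],0],[[0,0,0],0],[[0,0,0],0],[[0,0,0],0]]'
python3 - <<'E'
from plant import sensors
import numpy as np
o=sensors.get_obs();print(o["tool_pos"],2*np.arctan2(o["tool_rot"][1],o["tool_rot"][0]),o["contact_force"])
E
```

```text
time_s: 2.9
tool_pos: [0.5237, -0.297, 0.2448]
tool_rot: [-1.911, -2.492, -0.001]
contact_force: [-0.4, -0.7, 0.7]
width: 0.0849
[ 0.52372632 -0.29700268  0.24475832] -4.449937170676844 [-0.36011682 -0.72288485  0.67703616]
```

```bash
python3 -m pendant '[[[0,-0.5,0],0.012],[[0,0,-4],0],[[0,0,-4],0],[[0,0,-4],0],[[0,0,-3],0],[[0,0,-3],0],[[0,0,-2],0],[[0,0,-1.4],0],[[0,0,0],0],[[0,0,0],0]]'
python3 - <<'E'
from h import *
from plant import sensors
for n,(x,y) in {"top":(350,190),"scene":(150,220)}.items():
    a=imaging.camera(n)[y:y+90,x:x+120,::-1]; cv2.imwrite(f"pics/{n}1.png",cv2.resize(a,None,fx=5,fy=5,interpolation=cv2.INTER_CUBIC))
E
```

```text
time_s: 3.9
tool_pos: [0.5243, -0.3035, 0.032]
tool_rot: [1.897, 2.503, 0.0]
contact_force: [1.0, 1.0, -0.1]
width: 0.0854
```

View pics/scene1.png

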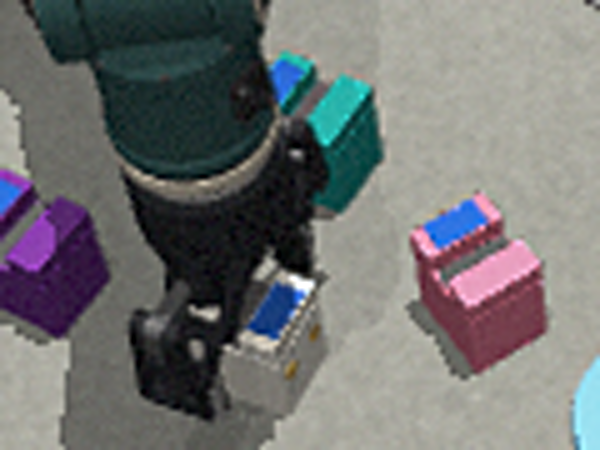

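View pics/top1.png

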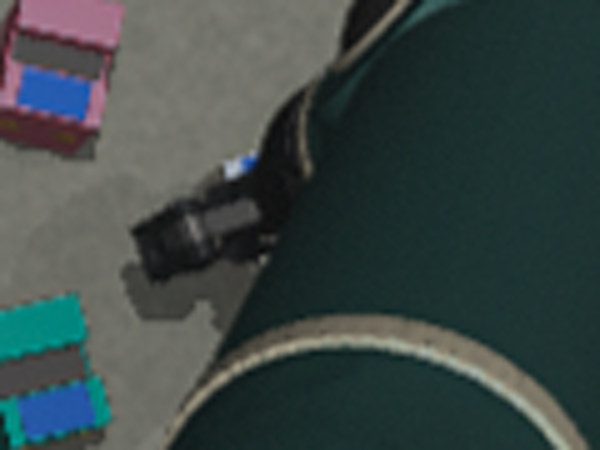

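The jaws straddle the white block (scene crop, around 270,340). I'll close on it.

```bash
python3 -m pendant '[[[0,0,0],0],[[0,0,0],0],[[0,0,0],0],[[0,0,0],0],[[0,0,0],0],[[0,0,0],0],[[0,0,0],0],[[0,0,0],0]]' 0 70
```

```text
time_s: 4.8
tool_pos: [0.5244, -0.3037, 0.0321]
tool_rot: [1.898, 2.502, 0.001]
contact_force: [0.5, 1.2, 6.1]
width: 0.0432
```

```bash
python3 -m pendant '[[[0,0,1],0],[[0,0,2],0],[[0,0,3],0],[[0,0,3],0],[[0,0,3],0],[[0,0,0],0],[[0,0,0],0],[[0,0,0],0]]'
python3 - <<'E'
from h import *
for n,(x,y) in {"scene":(150,200)}.items():
    a=imaging.camera(n)[y:y+90,x:x+120,::-1]; cv2.imwrite(f"pics/{n}2.png",cv2.resize(a,None,fx=6,fy=6,interpolation=cv2.INTER_CUBIC))
E
```

```text
time_s: 5.6
tool_pos: [0.5229, -0.3028, 0.1501]
tool_rot: [-1.897, -2.501, 0.001]
contact_force: [-0.4, 1.0, -1.8]
width: 0.0431
```

View pics/scene2.png

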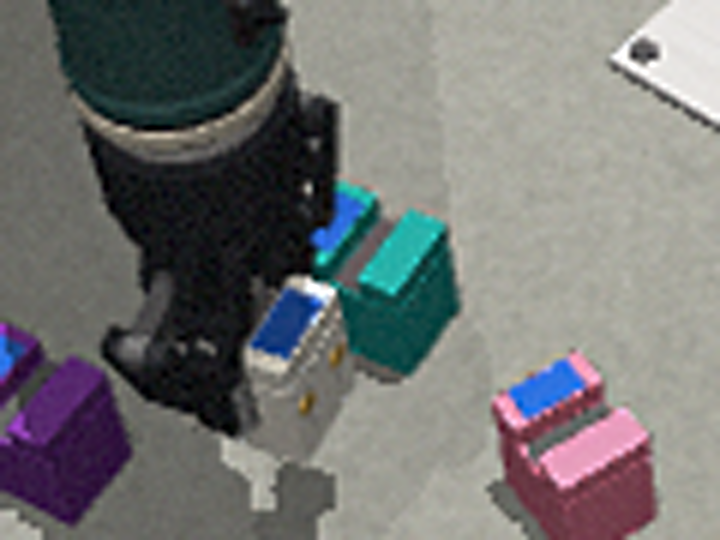

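Lifted and upright. Now I carry it to a spot in front of the pad and lower it to about 18 mm above the plate.

```bash
python3 -m pendant '[[[0.1,1.5,0],-0.03],[[0.1,3,0],-0.03],[[0.1,3,0],-0.03],[[0.1,3,0],-0.03],[[0.1,3,0],-0.03],[[0.1,3,0],-0.03],[[0.1,3,0],-0.03],[[0.1,3,0],-0.03],[[0.1,3,0],-0.03],[[0.1,3,0],-0.016],[[0.1,3,0],0],[[0.1,2.3,0],0],[[0.1,1.5,0],0],[[0,0,-2],0],[[0,0,-3],0],[[0,0,-2],0],[[0,0,-2],0],[[0,0,0],0],[[0,0,0],0],[[0,0,0],0]]'
python3 - <<'E'
from h import *
from plant import sensors
o=sensors.get_obs();print(o["tool_pos"],2*np.arctan2(o["tool_rot"][1],o["tool_rot"][0]))
for n,(x,y) in {"scene":(230,150),"top":(180,170)}.items():
    a=imaging.camera(n); cv2.imwrite(f"pics/{n}3f.png",a[:,:,::-1]);a=a[y:y+100,x:x+130,::-1]; cv2.imwrite(f"pics/{n}3.png",cv2.resize(a,None,fx=6,fy=6,interpolation=cv2.INTER_CUBIC))
E
```

```text
time_s: 7.65
tool_pos: [0.5375, 0.0492, 0.0621]
tool_rot: [2.236, 2.206, 0.002]
contact_force: [0.3, 0.1, -1.3]
width: 0.0434
[0.53748459 0.0492177  0.06210294] 1.5574258080251742
```

View pics/scene3.png

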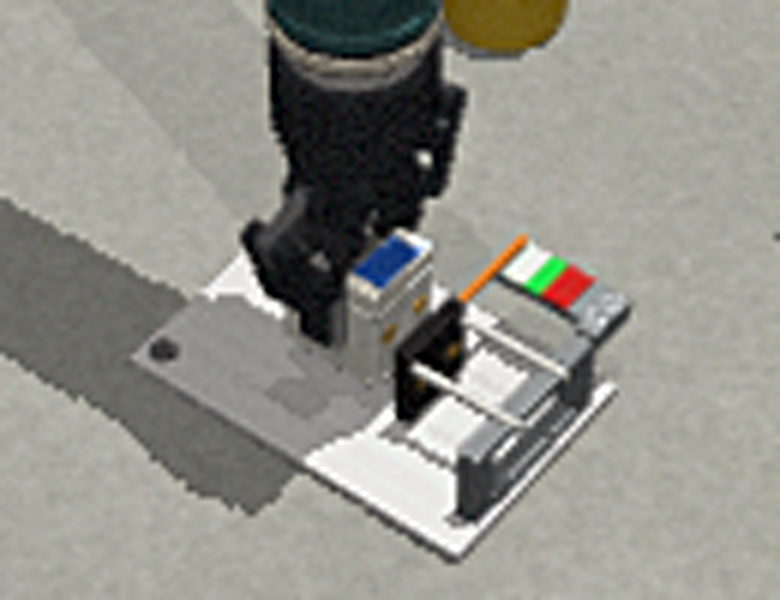

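View pics/top3.png

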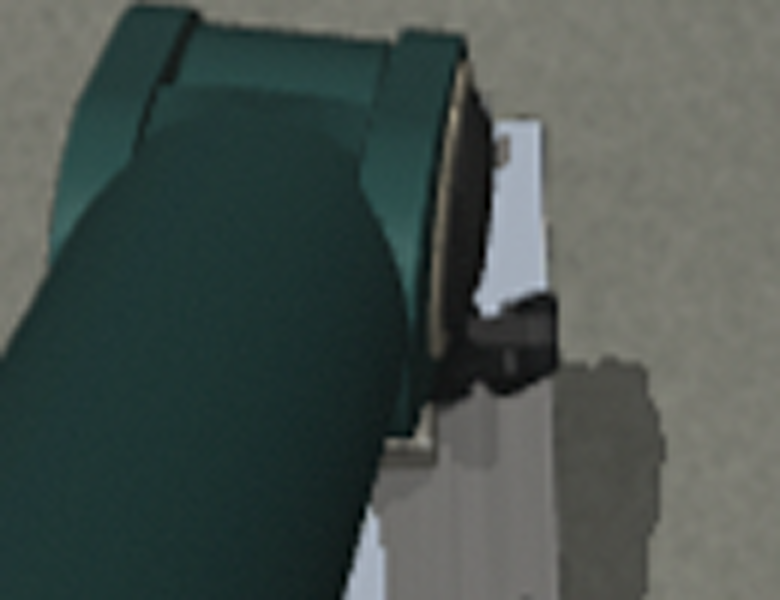

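Run:
```python
from h import *
b=[.5375,.0492,-.0134]
for h in(.092,.094,.096): print(h,((proj("scene",place(b,[[.028,.022,h],[.028,-.022,h],[-.028,-.022,h],[.028,-.022,h-.064]]))-[230,150])*6+2.5).round(0).tolist())
j=[.5458,.0503,-.0117]
print(((proj("scene",place(j,[[.03,.022,.064],[.03,-.022,.064],[.03,-.022,.016],[-.1,-.065,.008],[.1,-.065,.008],[.1,.065,.008],[.035,.075,.059],[.035,.051,.059],[.05,.075,.059],[.06,.075,.059]]))-[230,150])*6+2.5).round(0).tolist())
```

```text
0.092 [[432.0, 248.0], [374.0, 304.0], [279.0, 249.0], [374.0, 394.0]]
0.094 [[432.0, 245.0], [374.0, 301.0], [279.0, 246.0], [374.0, 392.0]]
0.096 [[432.0, 242.0], [374.0, 298.0], [279.0, 243.0], [374.0, 389.0]]
[[451.0, 297.0], [394.0, 353.0], [393.0, 419.0], [128.0, 358.0], [457.0, 559.0], [619.0, 388.0], [525.0, 244.0], [496.0, 273.0], [551.0, 258.0], [568.0, 267.0]]
```

Run:
```python
import cv2
a=cv2.imread("pics/scene3f.png")[180:225,280:340]
cv2.imwrite("pics/scene3b.png",cv2.resize(a,None,fx=13,fy=13,interpolation=cv2.INTER_CUBIC))
```

```text
(no output)
```

View pics/scene3b.png

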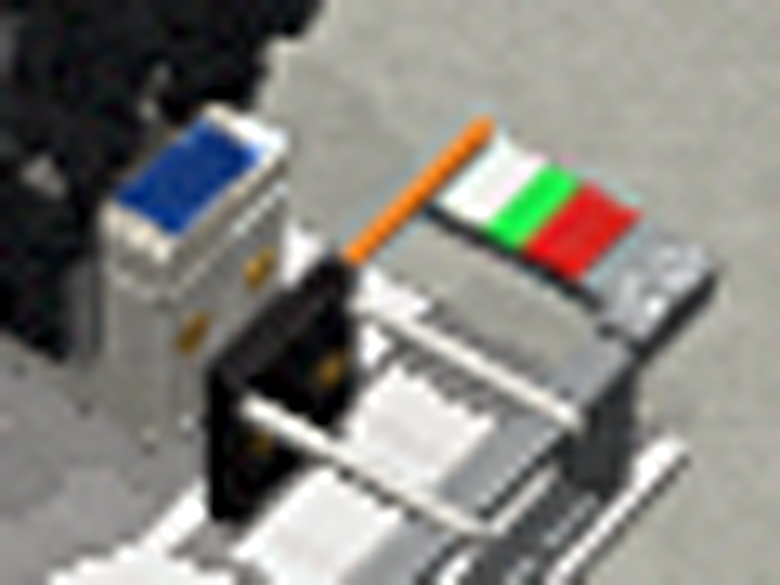

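In the enlarged scene view, the block matches its predicted corners to within 1 px. The pad sits about 1–1.5 mm to the +y side of the block, so I correct for that and lower gently.

```bash
python3 -m pendant '[[[0,0.15,-1],0],[[0,0,-0.6],0],[[0,0,-0.3],0],[[0,0,0],0],[[0,0,0],0],[[0,0,0],0]]'
```

```text
time_s: 8.35
tool_pos: [0.537, 0.051, 0.0424]
tool_rot: [2.236, 2.207, 0.0]
contact_force: [0.8, -0.6, -1.1]
width: 0.0434
```

```bash
python3 -m pendant '[[[0,0,-0.1],0],[[0,0,0],0],[[0,0,0],0]]'
```

```text
time_s: 8.65
tool_pos: [0.5368, 0.0511, 0.0413]
tool_rot: [2.236, 2.207, 0.0]
contact_force: [0.0, -0.5, -2.2]
width: 0.0429
```

```bash
python3 -m pendant '[[[0,0,-0.1],0],[[0,0,0],0],[[0,0,0],0]]'
```

```text
time_s: 8.95
tool_pos: [0.5368, 0.051, 0.0403]
tool_rot: [2.236, 2.207, 0.0]
contact_force: [0.5, -0.2, -1.6]
width: 0.0429
```

```bash
python3 -m pendant '[[[0,0,-0.1],0],[[0,0,0],0],[[0,0,0],0]]'
```

```text
time_s: 9.25
tool_pos: [0.5369, 0.0511, 0.0401]
tool_rot: [-2.236, -2.207, -0.001]
contact_force: [-2.6, 0.0, 6.9]
width: 0.0429
```

```bash
python3 -m pendant '[[[0,0,-0.1],0],[[0,0,0],0],[[0,0,0],0]]'
```

```text
time_s: 9.55
tool_pos: [0.5368, 0.051, 0.04]
tool_rot: [-2.235, -2.206, -0.001]
contact_force: [-7.0, 0.4, 16.7]
width: 0.0434
```

Contact with the plate at TCP z ≈ 0.0402. I ease off to a light touch and then look at it before sliding.

```bash
python3 -m pendant '[[[0,0,0.13],0],[[0,0,0],0],[[0,0,0],0],[[0,0,0],0]]'
python3 - <<'E'
from h import *
a=imaging.camera("scene"); cv2.imwrite("pics/scene4.png",cv2.resize(a[180:225,280:340,::-1],None,fx=13,fy=13,interpolation=cv2.INTER_CUBIC))
E
```

```text
time_s: 9.95
tool_pos: [0.5371, 0.0511, 0.04]
tool_rot: [2.236, 2.207, 0.001]
contact_force: [-2.0, -0.4, 5.7]
width: 0.0431
```

View pics/scene4.png

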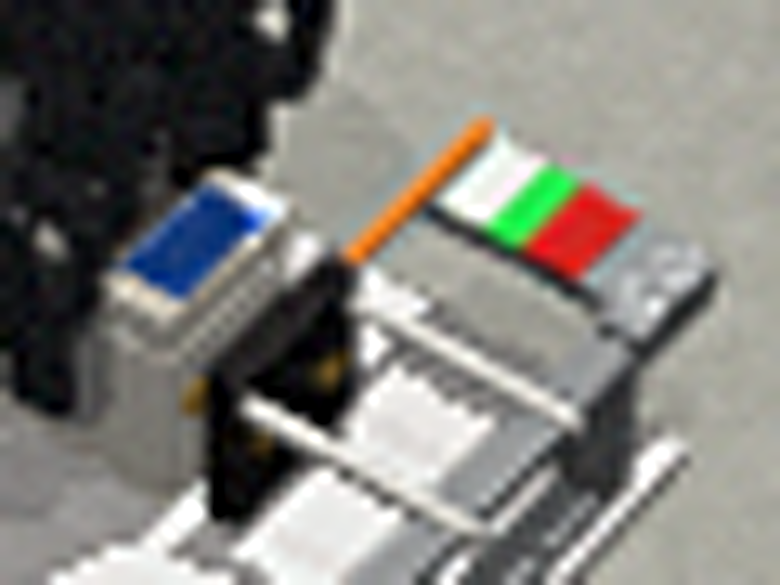

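The block is standing on the plate with its front facing the pad. There is a gap of about 12 mm and the pad is untouched, with the pointer at the white end (490,125). Now I slide it forward.

```bash
python3 -m pendant '[[[0.2,0,0],0],[[0.2,0,0],0],[[0.2,0,0],0],[[0.2,0,0],0],[[0,0,0],0],[[0,0,0],0]]'
```

```text
time_s: 10.6
tool_pos: [0.5378, 0.051, 0.0403]
tool_rot: [-2.227, -2.198, 0.015]
contact_force: [-22.5, -0.4, 33.2]
width: 0.0434
```

```bash
python3 -m pendant '[[[0.2,0,0],0],[[0.2,0,0],0],[[0.2,0,0],0],[[0.2,0,0],0],[[0,0,0],0],[[0,0,0],0]]'
python3 - <<'E'
from h import *
a=imaging.camera("scene"); cv2.imwrite("pics/scene5.png",cv2.resize(a[180:225,280:340,::-1],None,fx=13,fy=13,interpolation=cv2.INTER_CUBIC))
E
```

```text
time_s: 11.2
tool_pos: [0.5385, 0.051, 0.0406]
tool_rot: [-2.218, -2.19, 0.031]
contact_force: [-42.5, -1.2, 59.1]
width: 0.0432
```

View pics/scene5.png

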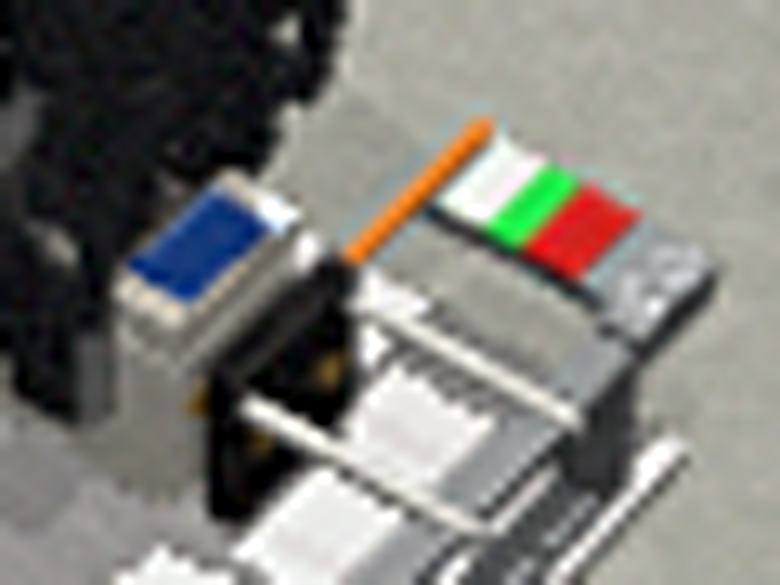

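The slide is jamming: the pushing arm tilts and loads the block down on the plate, so friction locks it (42 N across, 59 N down). I back off x, unload the vertical, and slide with almost no down-force.

```bash
python3 -m pendant '[[[-0.8,0,0],0],[[-0.8,0,0],0],[[0,0,0.1],0],[[0,0,0],0],[[0,0,0],0],[[0,0,0],0]]'
python3 - <<'E'
from plant import sensors
o=sensors.get_obs();print(o["tool_pos"],o["tool_rot"],o["contact_force"],o["moment"])
E
```

```text
time_s: 11.85
tool_pos: [0.5371, 0.051, 0.0402]
tool_rot: [2.236, 2.207, -0.0]
contact_force: [-0.3, -0.2, -1.6]
width: 0.0433
[0.53711309 0.05096452 0.04022461] [ 2.23558683e+00  2.20696116e+00 -4.87182128e-04] [-0.32917795 -0.19055885 -1.63182354] [ 0.01873545 -0.09481817 -0.01232331]
```

```bash
python3 -m pendant '[[[0.2,0,0.05],0],[[0.2,0,0],0],[[0.2,0,0],0],[[0.2,0,0],0],[[0,0,0],0],[[0,0,0],0]]'
```

```text
time_s: 12.45
tool_pos: [0.5448, 0.051, 0.0411]
tool_rot: [-2.236, -2.207, 0.0]
contact_force: [-0.3, -0.3, -1.2]
width: 0.0434
```

```bash
python3 -m pendant '[[[0.2,0,0],0],[[0.2,0,0],0],[[0,0,0],0],[[0,0,0],0]]'
```

```text
time_s: 12.85
tool_pos: [0.5486, 0.051, 0.041]
tool_rot: [-2.235, -2.207, 0.0]
contact_force: [-1.6, 0.7, -2.0]
width: 0.0431
```

```bash
python3 -m pendant '[[[0.2,0,0],0],[[0.2,0,0],0],[[0,0,0],0],[[0,0,0],0]]'
```

```text
time_s: 13.25
tool_pos: [0.5525, 0.051, 0.041]
tool_rot: [-2.235, -2.207, 0.001]
contact_force: [-2.3, 0.1, -0.1]
width: 0.043
```

```bash
python3 -m pendant '[[[0.2,0,0],0],[[0.2,0,0],0],[[0.2,0,0],0],[[0.2,0,0],0],[[0,0,0],0],[[0,0,0],0]]'
```

```text
time_s: 13.85
tool_pos: [0.5597, 0.051, 0.0409]
tool_rot: [-2.234, -2.206, 0.003]
contact_force: [-6.4, -0.1, 2.3]
width: 0.0431
```

```bash
python3 -m pendant '[[[0.2,0,0],0],[[0.2,0,0],0],[[0.2,0,0],0],[[0.1,0,0],0],[[0,0,0],0],[[0,0,0],0]]';  python3 - <<'E'
from h import *
a=imaging.camera("scene"); cv2.imwrite("pics/scene6f.png",a[:,:,::-1]); cv2.imwrite("pics/scene6.png",cv2.resize(a[180:225,280:340,::-1],None,fx=13,fy=13,interpolation=cv2.INTER_CUBIC))
E
```

```text
time_s: 14.45
tool_pos: [0.5655, 0.051, 0.0407]
tool_rot: [-2.233, -2.205, 0.005]
contact_force: [-9.2, -0.0, 4.4]
width: 0.0432
```

View pics/scene6.png

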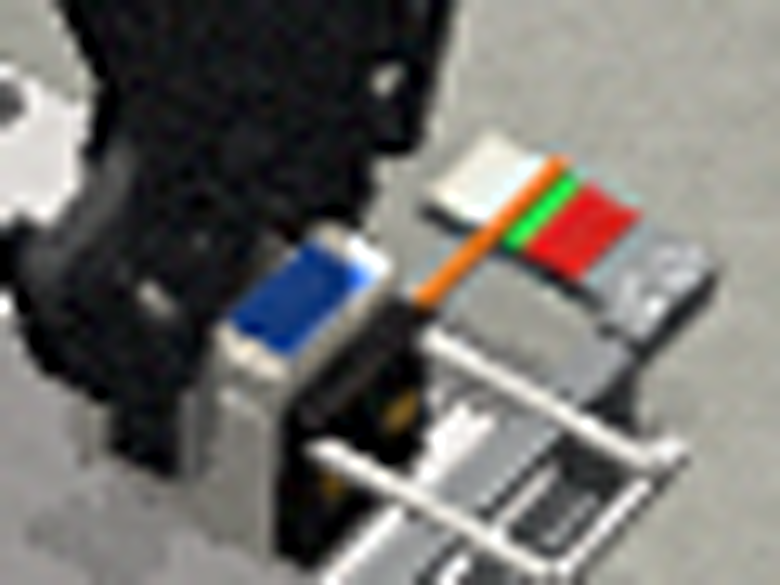

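The pointer is in the early green at (530,210), about 17 mm. The block's right front edge (u≈278) lines up with the pad's dark edge (u≈280), so it is flush. A little further takes it to mid-green.

```bash
python3 -m pendant '[[[0.1,0,0.02],0],[[0.1,0,0],0],[[0.05,0,0],0],[[0,0,0],0],[[0,0,0],0],[[0,0,0],0],[[0,0,0],0],[[0,0,0],0]]';  python3 - <<'E'
from h import *
from plant import sensors
a=imaging.camera("scene"); cv2.imwrite("pics/scene7.png",cv2.resize(a[180:225,280:340,::-1],None,fx=13,fy=13,interpolation=cv2.INTER_CUBIC))
cv2.imwrite("pics/scene7f.png",a[:,:,::-1])
o=sensors.get_obs();R=cv2.Rodrigues(o["tool_rot"])[0];print(o["tool_pos"],o["contact_force"],"tilt",np.arccos(-R[2,2]),"yaw",np.arctan2(R[1,0],R[0,0])-np.pi/2)
x=o["tool_pos"]
q=[x[0],x[1],-.0125]; j=[.5458,.0503,-.0117]
f=lambda P:((proj("scene",P)-[280,180])*13+6).round(0).tolist()
print("block",f(place(q,[[.028,-.022,.072],[.028,.022,.072],[.028,-.022,.008]])))
for d in(.015,.018,.02,.022):print(d,f(place(j,[[.03+d,-.022,.064],[.03+d,.022,.064]])))
E
```

```text
time_s: 15.3
tool_pos: [0.5675, 0.051, 0.0407]
tool_rot: [-2.232, -2.205, 0.007]
contact_force: [-11.0, -0.1, 4.8]
width: 0.0429
[0.56746234 0.05099933 0.04070577] [-11.64088178  -0.93079875   4.11856283] tilt 0.006222850860005946 yaw -0.012325989085578914
block [[280.0, 390.0], [404.0, 268.0], [276.0, 582.0]]
0.015 [[259.0, 408.0], [383.0, 285.0]]
0.018 [[270.0, 414.0], [394.0, 292.0]]
0.02 [[278.0, 418.0], [401.0, 296.0]]
0.022 [[286.0, 423.0], [409.0, 300.0]]
```

View pics/scene7.png

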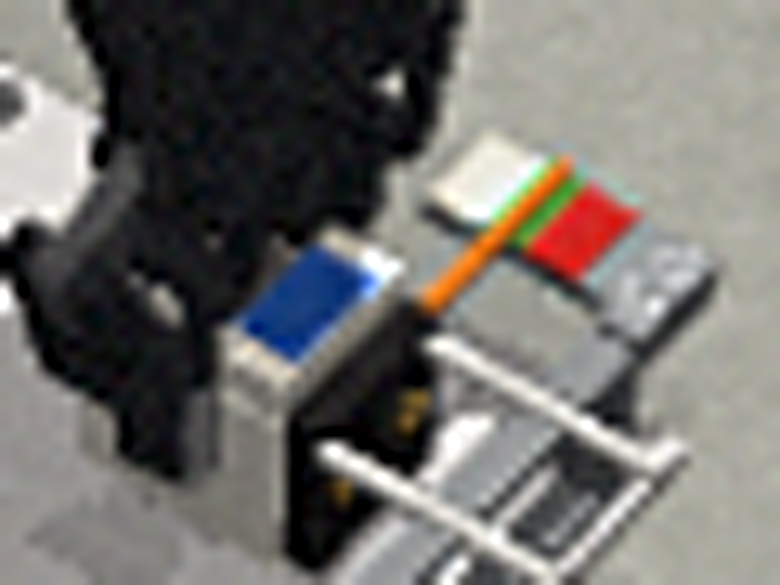

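View pics/scene7f.png

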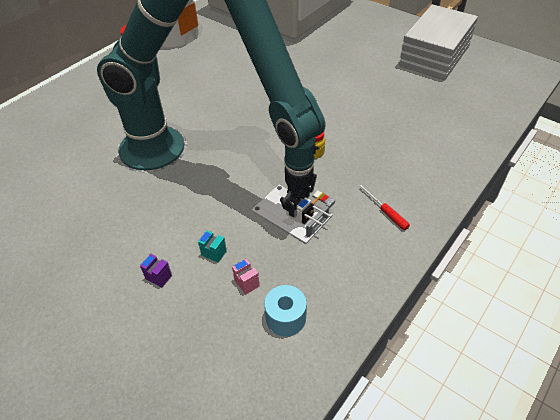

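The pointer now stands mid-green at (515,215), about 20 mm, and the spring direction reads about 11 N. I'll hold for half a second, confirm the bystanders, and check the trend.

```bash
python3 -m pendant '[[[0,0,0],0],[[0,0,0],0],[[0,0,0],0],[[0,0,0],0],[[0,0,0],0],[[0,0,0],0],[[0,0,0],0]]';  python3 - <<'E'
from h import *
cv2.imwrite("pics/top8.png",imaging.camera("top")[:,:,::-1])
E
```

```text
time_s: 16.05
tool_pos: [0.5675, 0.051, 0.0407]
tool_rot: [-2.232, -2.205, 0.007]
contact_force: [-9.9, -0.5, 4.5]
width: 0.043
```

View pics/top8.png

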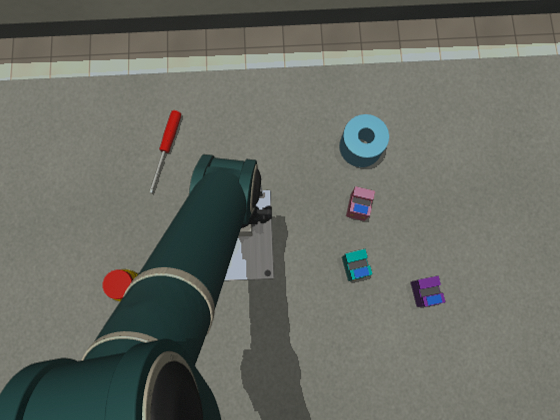

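The jar (118,284), roll (365,137), driver (165,150) and the three look-alikes are all where they started. The pose and push are steady, so I'm handing in.

```bash
python3 -c "
from plant import sign_off; print(sign_off())"
```

```text
the job is handed in; nothing more can be done
None
```

The white block is on the jig plate, pressed against the sprung pad with the pointer mid-green, and the gripper is still holding it. The job is handed in; sign-off gives no verdict.

**What I did:** I gripped the block by its sides at 70 N, set it upright about 12 mm short of the pad with the brass-insert face towards it, then slid it on.

**What went wrong:** The first slide jammed on the plate. The arm tilted slightly and pressed the block down, reaching about 42 N sideways and 59 N downwards on the wrist. The pad had not been touched. I backed off, took off the down-force and slid it again, which worked.

**Last checks:**
- **Push:** the wrist force along the push read 9.9 N on the last reading and 11–11.6 N just before. The pad travel was about 20 mm by the pointer. Some of that force may be plate friction rather than spring.
- **Alignment:** the gripper leans 0.006 rad and its yaw is within 0.001 rad of the jig's as measured. The block and pad edges line up to about 1 px, roughly 1.5 mm.
- **Height:** the tool stands about 0.5 mm above where it first touched the plate. A vertical load of 4–5 N suggests the block is resting on it, but I did not measure the block's own height at the end.
- **Bystanders:** the jar, roll and screwdriver appear at the same pixels as at the start, by eye. The arm partly hides the jar.

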